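# Emergency release of a dry cabinet's door

### The arm

A 7-joint arm with a two-finger parallel gripper is mounted at the origin on a cart in front of the work surface, level with it; the furniture and walls round the work are solid. World frame = base frame: x ahead of the robot, y to its left, z up, the work surface at z = 0. Lengths are in mm, angles in degrees, forces in N, time in s.
With the tool pointing down it reaches from about 400 to 900 mm from the base axis. Payload 5.5 kg.
Tool frame: the origin (TCP) lies on the centre line of the jaws, within the pads' length; the fingertips stand tip_reach ahead of it and the grasp point (between the pads) lies 11 mm behind it (tip_reach is the distance from the TCP to the fingertips, in mm); x points along the fingers, z is the direction in which the jaws open and shut, and the axes are right-handed (so a half turn about x gives the same grasp; the last joint's range is limited). The gripper opens to 85 mm and grips with 20 to 120 N. Pads are 22 mm wide; open, the fingers measure 114 mm over their backs; the gripper's body (76 mm by 85 mm) begins 54 mm behind the grasp point. The pads swing forward as they close: fully open they stand 13 mm farther back than shut.
Start: joints at [86.757, 28.699, -24.465, 88.831, 12.651, 65.22, -12.049], TCP at [204.378, -617.033, 239.31] pointing down, gripper open.
Joint ranges: [-164.97, 164.97], [-17.58, 116.51], [-87.97, 89.64], [11.32, 138.91], [-80.73, 260.73], [10.89, 115.49], [-147.41, 147.41]. Speed limits (degrees/s): [147.25, 147.25, 180, 180, 180, 180, 180].

### API

Orientations are given as [roll, pitch, yaw] about the fixed x, y, z axes, in that order (R = Rz(yaw) Ry(pitch) Rx(roll)).
In Python, from station import * gives the robot as it stands. The module is installed in compiled form; this text tells all that it offers.
- The arm moves only by the tool carry_out, never from a script. Its argument "deltas" is a list of rows, each a list of 5 numbers: the shift along the tool's x, y, z in mm, then the turn about the tool's x in rad, then the finger opening in mm, from 0 to 85.4. A call has 1 to 12 rows; each row is the pose to reach, as a shift and turn from the pose commanded when the call began, along the tool's axes at that moment; what a row does not reach only later rows make up. A row lasts 1/12 s, in which the tool goes at most 41.7 mm and 7.16 degrees, less where a joint would pass 70% of its speed; a pose out of reach is approached as far as the arm can. A call with a gripper value outside its range is refused whole. The fingers move at their own pace and stop on an object; "squeeze" is the grip in N (left out, the last holds). Time passes only in rows, so rows that repeat a pose let the fingers close. It gives the time, the measured TCP pose, the force and the opening at its end, in the units of the state.
- observe(): the state, without advancing time (a new reading comes with each control period).
- camera(name): name is "scene" or "top" or "wrist"; returns a dict with "frame" (480x640x3 uint8, blue, green, red), "z_map" (480x640 float32, mm along the optical axis (not along the pixel's ray), 0 where there is no reading), "K" (3x3 intrinsics, pixels), "extrinsics" (4x4, takes a point from camera to world coordinates); the wrist camera has in their place "mount" (4x4, takes a point from camera to tool coordinates, whose origin is the TCP and whose axes are the tool frame's). Camera axes: x right, y down, z forward; pixel columns grow to the right and rows downward; lengths in mm; the calibration is good to about 2 mm. A picture is of the moment at which its call begins: read the wrist's pose just before it.
- finish_job(): hands the job in, once; it reports no verdict.
The state is a dict: "time_s": time; "q": joint angles; "dq": joint speeds; "joint_torque": joint torques, N m; "eef_pos": TCP position; "orientation": TCP orientation; "contact_force": force on the tool from outside, world axes, zero at the start; "wrist_torque": the same for the moment, N m; "gripper_width": opening from 0.0 (shut) to 1.0 (fully open).
Only numpy, scipy, OpenCV 4.12 (cv2) and the standard library are available. Lean on these libraries where they do the work, as an engineer would, in place of code of your own. Each camera call takes 0.05 s, during which the arm holds its last target.

### The job

The dry cabinet's electric lock is dead and the samples inside are needed, so release the door by hand: push the screwdriver's shaft through the small upright slot in the grey panel beside the door and press the hidden catch tab behind it until the door springs ajar. Then swing the door wide open by its handle, about square to the cabinet's front or further, and leave the screwdriver lying flat on the worktop. Leave the tweezers, tape roll and clear sample box where they are.

Things in the scene. Friction and masses are not known exactly. Their poses are not given: they have to be found in the camera images.
- cabinet: White dry cabinet fixed on the worktop, 250 mm wide, 142 deep, 180 high; origin under its centre. x level, from its front to its back; y along the front to the left (hinge side); z up. Its front (door, and at the right a 66 mm wide grey panel with the slot) lies at x = -71 mm. The door handle stands 41 mm proud of that, 67 mm to the left of the slot.
- release_slot (a point): Centre of the mouth of the release slot in the outer face of the grey panel, 145 mm above the worktop: 8 mm wide, 14 mm high, 6 mm deep, hollow behind. Axes are the cabinet's: a rod goes in level along +x, square to the front.
- catch_tab (a point): Middle of the near face of the hidden catch tab: steel plate 18 mm wide, from 23 mm below to 17 mm above the slot's centre, 38 mm straight behind the slot's mouth. It swings back on a spindle 27 mm below this point against a spring: about 3 N to start, 6 N at the stop. The door is let go when it is pushed back 5 to 6 mm here; the stop is at about 12 mm. It springs back.
- door (a joint): Swing of the cabinet's door, rad: 0 shut and latched, grows as it opens towards the robot, up to 1.9. Pressing the catch lets a spring plunger throw it ajar by about 0.15 rad; the stiff hinge keeps it where it is left. While latched it does not open.
- door_hinge (a point): On the door's upright hinge axis, at the left end of the cabinet's front, 96 mm above the worktop. Door: clear pane in a black frame, 176 mm from here to its free edge, 12 mm thick (6 mm either side of the axis), 18 to 174 mm above the worktop. Axes turn with the door: y from free edge to hinge, -x to the outer side.
- door_handle (a point): On the handle's axis, 150 mm above the worktop: upright round steel bar, 11 mm thick, from 96 to 175 mm above the worktop, upper end free, 35 mm off the door's outer face on two arms at 96 and 146 mm height, 150 mm from the hinge along the door. Can be pinched from above. Axes as door_hinge.
- driver_grip (a point): Middle of the handle of the slim screwdriver that lies on the worktop (135 mm long, 30 g): handle 12 mm thick, 70 mm long, its middle 6 mm above the worktop as it lies. Axes: -y points along the shaft towards the blade, z up as it lies.
- driver_tip (a point): Blade end of the same screwdriver, 101 mm from driver_grip; the straight shaft is 2 mm thick and 65 mm long. Same axes.
- tweezers_black_mid (a point): Centre of a pair of tweezers, 17 x 127 x 9 mm, lying flat; bystander.
- tape_1_mid (a point): Centre of a tape roll, 92 mm across, 48 mm high, lying flat; bystander.
- die_box_mid (a point): Centre of a clear flat sample box, 65 x 60 x 16 mm, on the worktop; bystander.

How it is judged:
By the outcome, as a careful person would: the job done as asked, in the order asked, and still so for the second after the job is handed in, with the robot touching nothing.
It also fails if it takes over 70 s, if anything falls off the work surface, if the arm or the gripper's body presses on something with over 40 N, if the wrist force passes 120 N, or if a joint passes its speed limit or range.

## Working session

There is one attempt and no reset: what is moved stays moved. The work goes in short steps, Python scripts to look and compute and a tool call to move; the robot and the scene stay as the last step left them, time stands still between calls to the robot, and variables do not carry over. Pictures are saved under pics/ and viewed, and the job is handed in when it is done.

Besides the shell and the picture viewer there is one more tool, called after "Request:" by a JSON object that holds its "name" and its "arguments". carry_out: Moves the arm, as the interface text tells. Its arguments: {"type":"object","properties":{"deltas":{"type":"array"},"squeeze":{"type":"number"}},"required":["deltas"]}

```bash
mkdir -p pics
python3 - <<'E'
from station import *
import cv2
s=observe(); print({k:s[k] for k in ('time_s','eef_pos','orientation','gripper_width','contact_force')})
for n in ('scene','top','wrist'):
    c=camera(n); cv2.imwrite(f'pics/{n}0.png',c['frame']); print(n,c['K'],c.get('extrinsics',c.get('mount')))
E
```

```text
{'time_s': 0.0, 'eef_pos': array([ 204.0596239 , -616.41771447,  238.25030256]), 'orientation': array([178.17828016,  89.8881772 , 106.50023062]), 'gripper_width': 1.000586044271656, 'contact_force': array([ 0.13168063, -0.47599496,  0.68241657])}
scene [[521.41957513   0.         320.69714727]
 [  0.         521.41957513 241.76877313]
 [  0.           0.           1.        ]] [[ 9.24217859e-01 -3.13204366e-01  2.18459089e-01  3.11134357e+02]
 [-3.81527000e-01 -7.33280277e-01  5.62794086e-01 -6.42329253e+02]
 [-1.60778236e-02 -6.03492386e-01 -7.97206651e-01  9.63373167e+02]
 [ 0.00000000e+00  0.00000000e+00  0.00000000e+00  1.00000000e+00]]
top [[492.042394     0.         311.43283251]
 [  0.         492.042394   243.75413637]
 [  0.           0.           1.        ]] [[ 3.80843610e-01 -8.76581166e-01  2.94216934e-01  2.90343330e+02]
 [-9.24629129e-01 -3.62549854e-01  1.16698660e-01 -1.58373759e+02]
 [ 4.37245909e-03 -3.16485487e-01 -9.48587275e-01  9.28568143e+02]
 [ 0.00000000e+00  0.00000000e+00  0.00000000e+00  1.00000000e+00]]
wrist [[374.47381292   0.         321.44362545]
 [  0.         374.47381292 241.80322934]
 [  0.           0.           1.        ]] [[ 4.63320215e-04 -3.13552766e-01  9.49570665e-01 -1.35240783e+02]
 [-7.96351016e-05 -9.49570776e-01 -3.13552764e-01  8.15773182e+01]
 [ 9.99999889e-01  6.96561774e-05 -4.64925142e-04  6.10013941e-02]
 [ 0.00000000e+00  0.00000000e+00  0.00000000e+00  1.00000000e+00]]
```

View pics/scene0.png

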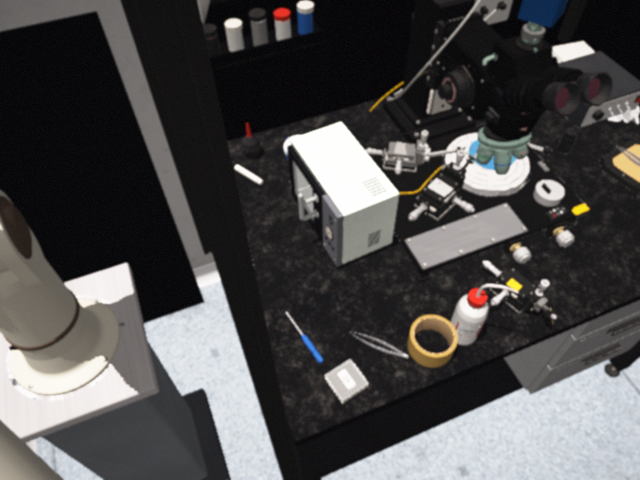

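View pics/top0.png

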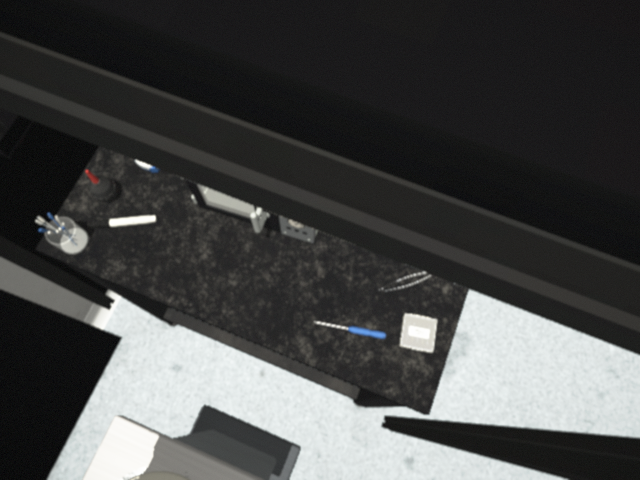

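View pics/wrist0.png

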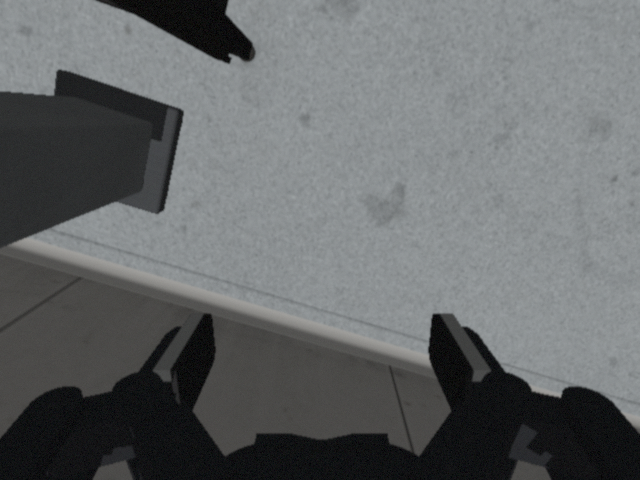

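```bash
cat > h.py <<'E'
from station import *
import cv2, numpy as np
from scipy.spatial.transform import Rotation as R
def Ttool(s):
    T=np.eye(4); T[:3,:3]=R.from_euler('xyz',s['orientation'],degrees=True).as_matrix(); T[:3,3]=s['eef_pos']; return T
def cam(n):
    s=observe(); c=camera(n)
    c['T']=c['extrinsics'] if n!='wrist' else Ttool(s)@c['mount']
    c['s']=s
    return c
def px2w(c,uv,z=None):
    """depth point"""
    uv=np.atleast_2d(uv).astype(float)
    d=np.array([c['z_map'][int(round(v)),int(round(u))] for u,v in uv])
    r=np.c_[(uv[:,0]-c['K'][0,2])/c['K'][0,0],(uv[:,1]-c['K'][1,2])/c['K'][1,1],np.ones(len(uv))]
    return (r*d[:,None])@c['T'][:3,:3].T+c['T'][:3,3]
def ray(c,uv,z):
    uv=np.atleast_2d(uv).astype(float)
    r=np.c_[(uv[:,0]-c['K'][0,2])/c['K'][0,0],(uv[:,1]-c['K'][1,2])/c['K'][1,1],np.ones(len(uv))]@c['T'][:3,:3].T
    o=c['T'][:3,3]; return o+r*((z-o[2])/r[:,2])[:,None]
def proj(c,P):
    P=np.atleast_2d(P); q=(P-c['T'][:3,3])@c['T'][:3,:3]; q=q@c['K'].T; return q[:,:2]/q[:,2:]
def cloud(c):
    v,u=np.mgrid[:480,:640]; d=c['z_map']
    r=np.stack([(u-c['K'][0,2])/c['K'][0,0],(v-c['K'][1,2])/c['K'][1,1],np.ones_like(d)],-1)*d[...,None]
    return r@c['T'][:3,:3].T+c['T'][:3,3]
E
python3 - <<'E'
from h import *
np.set_printoptions(suppress=True,precision=1)
c=cam('scene'); X=cloud(c); np.save('scene.npy',X)
for n,p in dict(tl=(285,140),tr=(338,123),br=(396,205),bl=(338,262),top=(340,160),front=(320,200),panel=(330,235),handle=(308,205),tip=(287,314),drv=(312,348),box=(347,380),tweez=(380,343),tape=(433,320),post=(225,220),post2=(260,400),edge=(290,420),bottle=(475,300)).items(): print(n,p,px2w(c,p)[0])
t=cam('top')
for n,p in dict(beam=(300,160),beam2=(100,100),beam3=(400,250),top2=(400,80),tip=(318,323),drv=(366,332),edge=(250,350),slot=(297,225),rod=(440,420)).items(): print('top',n,p,px2w(t,p)[0])
for nm,cc in (('scene',c),('top',t)):
    hsv=cv2.cvtColor(cc['frame'],cv2.COLOR_BGR2HSV); m=cv2.inRange(hsv,(100,120,80),(125,255,255))
    n,l,st,ce=cv2.connectedComponentsWithStats(m)
    for i in range(1,n):
        if st[i,4]>40:
            v,u=np.where(l==i); P=ray(cc,np.c_[u,v],6); mu=P.mean(0); w,V=np.linalg.eigh(np.cov(P[:,:2].T)); print(nm,ce[i],st[i,4],mu,V[:,1],np.ptp((P-mu)[:,:2]@V[:,1]))
cv2.imwrite('pics/s1.png',cv2.resize(c['frame'][110:280,270:410],None,fx=4,fy=3.5,interpolation=cv2.INTER_CUBIC))
cv2.imwrite('pics/t1.png',cv2.resize(t['frame'][160:350,180:440],None,fx=3,fy=3,interpolation=cv2.INTER_CUBIC))
E
```

```text
tl (285, 140) [612.4 377.3  18.6]
tr (338, 123) [690.9 207.5 180.9]
br (396, 205) [716.5 -36.1 143. ]
bl (338, 262) [581.5 -47.1  26.4]
top (340, 160) [646.7  95.7 181.4]
front (320, 200) [570.9  24.4 160.7]
panel (330, 235) [573.4 -21.8  96.9]
handle (308, 205) [570.7 100.4  65.3]
tip (287, 314) [ 436.5 -114.1    6.9]
drv (312, 348) [ 454.7 -209.5   14.8]
box (347, 380) [ 491.3 -296.8   15.4]
tweez (380, 343) [ 587.6 -245.7   -0.5]
tape (433, 320) [ 695.6 -257.8   38.7]
post (225, 220) [ 336.2 -374.1  652.5]
post2 (260, 400) [ 321.9 -380.1  296.4]
edge (290, 420) [ 365.9 -320.7   -0.4]
bottle (475, 300) [ 742.6 -294.9  142.6]
top beam (300, 160) [ 320.2 -144.7  867.2]
top beam2 (100, 100) [ 320.3 -110.3  862.1]
top beam3 (400, 250) [ 321.1 -163.1  845.3]
top top2 (400, 80) [ 325.2 -154.6  883.7]
top tip (318, 323) [ 436.8 -115.8    2.7]
top drv (366, 332) [ 454.  -204.8   11.3]
top edge (250, 350) [ 381.7   86.4 -690.3]
top slot (297, 225) [572.9 -17.6  92.2]
top rod (440, 420) [ 350.3 -350.   130.6]
scene [304.2  23.1] 260 [875.7 911.9   6. ] [0.4 0.9] 132.4497080842561
scene [541.3  20. ] 64 [1610.1  605.3    6. ] [-0.7  0.7] 57.263523480659
scene [473.4 148. ] 61 [1064.3  162.7    6. ] [-0.8 -0.6] 51.61821986373708
scene [489.8 164. ] 79 [1070.3   94.9    6. ] [-0.8 -0.5] 42.615649134684176
scene [311.9 348.3] 235 [ 455.6 -205.9    6. ] [-0.2  1. ] 70.31221271575032
top [366.7 332. ] 246 [ 455.4 -206.2    6. ] [-0.2  1. ] 68.60585892945235
```

View pics/s1.png

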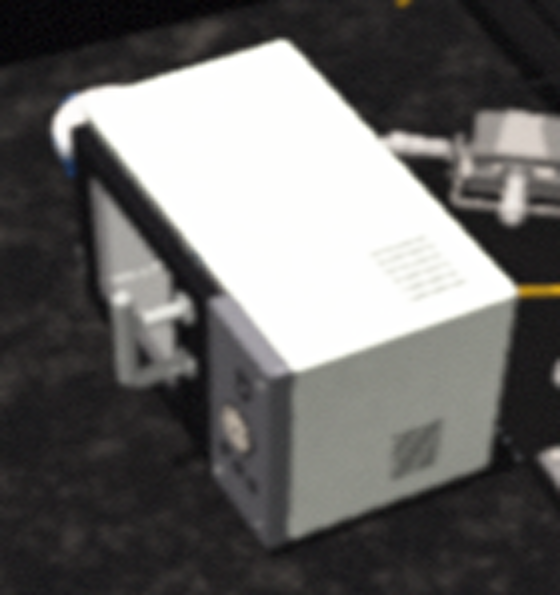

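View pics/t1.png

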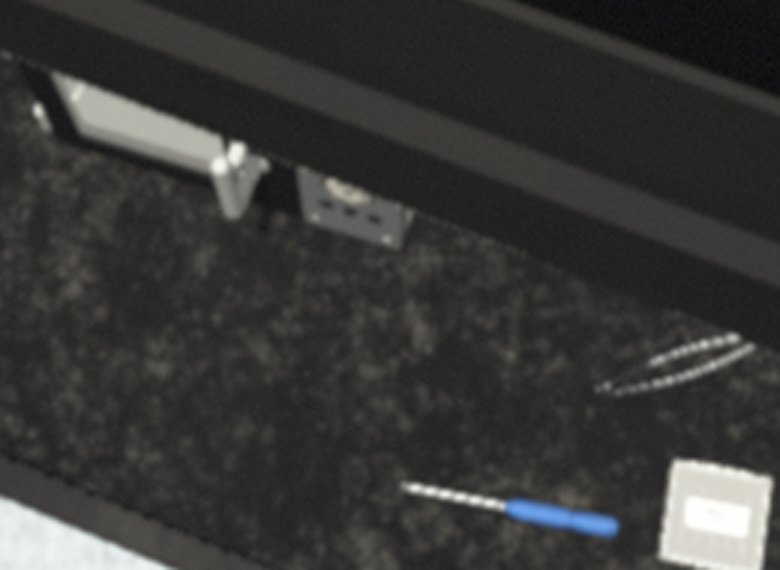

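Run:
```python
from h import *
np.set_printoptions(suppress=True,precision=1)
c=cam('scene');t=cam('top');X=cloud(c);Y=cloud(t)
m=(abs(X[...,2]-181)<4)&(X[...,0]>500)&(X[...,0]<850)&(X[...,1]>-100)&(X[...,1]<320)&(c['z_map']>0)
u8=m.astype(np.uint8);n,l,st,ce=cv2.connectedComponentsWithStats(u8);i=1+st[1:,4].argmax();m=l==i
P=X[m];print(len(P),P.mean(0))
r=cv2.minAreaRect(P[:,:2].astype(np.float32));print('rect',r,cv2.boxPoints(r))
# front edge line: per y-bin min x
# front face points: below top
f=(X[...,0]>520)&(X[...,0]<640)&(X[...,1]>-70)&(X[...,1]<20)&(X[...,2]>20)&(X[...,2]<170)
v,u=np.where(f&(u<0 if False else True)); 
Q=X[f]; 
# panel plane via top cam
g=(Y[...,0]>520)&(Y[...,0]<640)&(Y[...,1]>-70)&(Y[...,1]<30)&(Y[...,2]>20)&(Y[...,2]<170)
Q2=Y[g]; print(len(Q),len(Q2))
for nm,q in (('s',Q),('t',Q2)):
    # fit x=a+by
    k=np.ones(len(q),bool)
    for _ in range(6):
        A=np.c_[np.ones(k.sum()),q[k][:,1]];co=np.linalg.lstsq(A,q[k][:,0],rcond=None)[0]; k=abs(q[:,0]-co[0]-co[1]*q[:,1])<6
    print(nm,co,k.sum(),'yaw',np.degrees(np.arctan(co[1])))
# obstacles near front
for nm,C,cc in (('s',X,c),('t',Y,t)):
    k=(cc['z_map']>0)&(C[...,0]>250)&(C[...,0]<450)&(C[...,2]>40)&(C[...,1]>-700)&(C[...,1]<900)
    H=C[k]; 
    for a in range(-600,900,75):
        h=H[(H[:,1]>=a)&(H[:,1]<a+75)]
        if len(h): print(nm,a,len(h),h.min(0),h.max(0))
k=(abs(Y[...,2])<4)&(t['z_map']>0); W=Y[k]
for a in range(-350,500,100):
    h=W[(W[:,1]>=a)&(W[:,1]<a+100)]
    if len(h): print('table',a,h.min(0),h.max(0))
```

```text
5284 [641.8  70.1 180.9]
rect ((639.037353515625, 81.85308837890625), (142.9102325439453, 253.68771362304688), 3.780529499053955) [[559.4 203.7]
 [576.1 -49.4]
 [718.7 -40. ]
 [702.  213.1]]
1758 598
s [575.4  -0.6] 406 yaw -29.344416157567732
t [573.7  -0.1] 585 yaw -4.293634188045235
s -450 14358 [ 319.6 -382.1   40.4] [ 356.  -375.   834.1]
s -375 4673 [ 319.6 -375.    40.9] [ 356.2 -349.3  830.1]
s 450 1617 [319.1 462.5  40.1] [343.5 490.9 422.6]
s 600 59 [250.2 664.8  43.2] [259.3 675.  150. ]
s 675 2776 [250.  675.2  40.3] [320.7 712.  326.3]
t -450 101 [ 320.2 -381.2   45.6] [ 320.8 -375.1  489.5]
t -375 8159 [ 320.3 -374.9   40. ] [ 351.4 -348.6  615.8]
t -225 83483 [ 319.  -208.6  839. ] [ 346.4 -150.   885.8]
t -150 61258 [ 318.8 -150.   839.1] [335.5 -75.4 885.8]
t 300 201 [383.9 364.   40.1] [425.4 374.9 102.7]
t 375 479 [376.5 375.1  40.1] [449.8 422.3 283.7]
t 450 1272 [319.5 465.5  40.1] [450.  505.7 137.8]
table -350 [ 325.6 -350.    -4. ] [ 610.2 -250.     4. ]
table -250 [ 359.8 -250.    -4. ] [ 610.9 -150.     4. ]
table -150 [ 120.7 -150.    -4. ] [610.4 -50.    4. ]
table -50 [ 95.1 -50.   -4. ] [608.7  50.    4. ]
table 50 [39. 50. -4.] [575. 150.   4.]
table 150 [ 35.1 150.   -4. ] [602.7 250.    4. ]
table 250 [359.4 250.   -4. ] [610.2 350.    4. ]
table 350 [359.4 350.   -4. ] [609.9 450.    4. ]
table 450 [319.2 450.   -4. ] [610.  506.2   3.9]
```

```bash
cat >> h.py <<'E'
def yang(s):
    T=Ttool(s); return np.degrees(np.arctan2(T[1,1],T[0,1]))
def plan(target,ydeg=None,frm=None,ya=None):
    s=observe(); p=np.array(frm if frm is not None else s['eef_pos']); a=yang(s) if ya is None else ya
    d=np.array(target)-p; ar=np.radians(a)
    sh=[-d[2], d[0]*np.cos(ar)+d[1]*np.sin(ar), d[0]*np.sin(ar)-d[1]*np.cos(ar)]
    tr=0 if ydeg is None else -np.radians((ydeg-a+180)%360-180)
    print('from',p.round(1),round(a,2),'shift',np.round(sh,1),'turn',round(tr,4),'rows>=',np.ceil(max(np.linalg.norm(d)/41.7,abs(tr)/.125)))
E
python3 - <<'E'
from h import *
s=observe();print(yang(s))
plan([200,-330,260],101.5,[204.378,-617.033,239.31])
E
```

```text
18.32463076345423
from [ 204.4 -617.   239.3] 18.32 shift [ -20.7   86.1 -273.9] turn -1.4517 rows>= 12.0
```

Request:
{"name": "carry_out", "arguments": {"deltas": [[-5,7,-23,-0.121,85],[-10,14,-46,-0.242,85],[-15,21,-69,-0.363,85],[-20,29,-92,-0.484,85],[-20,36,-114,-0.605,85],[-20,43,-137,-0.726,85],[-20,50,-160,-0.847,85],[-20,57,-183,-0.968,85],[-20,65,-206,-1.089,85],[-20,72,-229,-1.21,85],[-20,79,-252,-1.331,85],[-20,86,-274,-1.452,85]], "squeeze": 60}}

```text
time_s: 1.35
eef_pos: [199.8, -328.6, 259.2]
orientation: [-163.6, 90.0, -151.8]
contact_force: [0.8, -0.2, 0.3]
gripper_width: 0.996
```

Run:
```python
from h import *
s=observe();print(s['time_s'],s['eef_pos'],s['orientation'],s['q'].round(0),s['contact_force'])
c=cam('scene');cv2.imwrite('pics/s2.png',c['frame'])
plan([260,-170,260],101.5)
plan([440,-190,220],101.5)
```

```text
1.35 [ 199.7529182  -328.5883793   259.22112641] [-163.62903944   89.97885272 -151.76397704] [100.  -1. -44. 122.  -1.  59.  68.] [ 0.84091781 -0.15328399  0.28833126]
from [ 199.7 -324.2  258.7] 102.51 shift [ -1.3 137.5  92.3] turn 0.0176 rows>= 4.0
from [ 199.7 -324.2  258.7] 102.51 shift [ 38.7  79.  263.7] turn 0.0176 rows>= 7.0
```

View pics/s2.png

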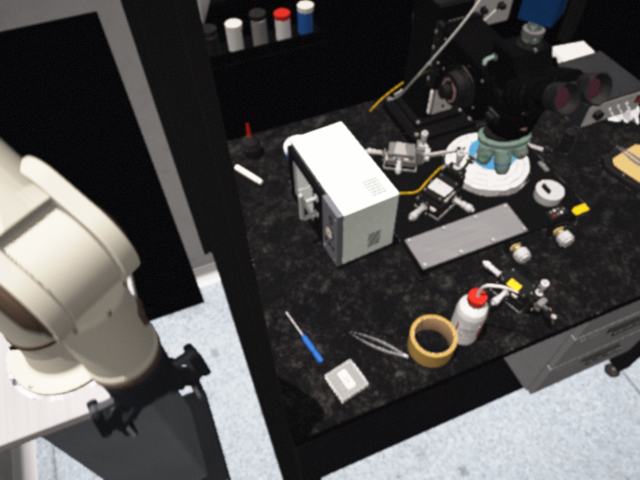

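Run:
```python
from h import *
plan([290,-225,250],101.5)
plan([290,-225,250],101.5,[200,-330,260],101.5)
plan([452,-215,180],101.5,[200,-330,260],101.5)
```

```text
from [ 199.7 -324.2  258.7] 102.51 shift [  8.7  77.3 109.7] turn 0.0176 rows>= 4.0
from [ 200 -330  260] 101.5 shift [ 10.   84.9 109.1] turn -0.0 rows>= 4.0
from [ 200 -330  260] 101.5 shift [ 80.   62.5 269.9] turn -0.0 rows>= 7.0
```

Request:
{"name": "carry_out", "arguments": {"deltas": [[2,17,22,0,70],[4,34,44,0,60],[6,51,66,0,60],[8,68,88,0,60],[10,85,109,0,60],[25,80,140,0,60],[40,76,172,0,60],[55,71,205,0,60],[70,67,237,0,60],[80,63,270,0,60],[80,63,270,0,60],[80,63,270,0,60]]}}

```text
time_s: 2.4
eef_pos: [453.3, -212.3, 178.3]
orientation: [81.9, 89.8, 93.6]
contact_force: [-0.8, 0.6, -0.4]
gripper_width: 0.702
```

Run:
```python
from h import *
np.set_printoptions(suppress=True,precision=1)
s=observe();print(s['time_s'],s['eef_pos'],yang(s),s['q'].round(0),s['contact_force'])
c=cam('wrist');cv2.imwrite('pics/w3.png',c['frame'])
hsv=cv2.cvtColor(c['frame'],cv2.COLOR_BGR2HSV); m=cv2.inRange(hsv,(100,120,60),(125,255,255))
v,u=np.where(m>0);P=ray(c,np.c_[u,v],6);mu=P.mean(0);w,V=np.linalg.eigh(np.cov(P[:,:2].T));a=V[:,1]*np.sign(V[1,1]);t=(P-mu)[:,:2]@a
print(len(u),mu,a,np.degrees(np.arctan2(a[1],a[0])),t.min(),t.max(),'mid',mu[:2]+a*(t.min()+t.max())/2)
```

```text
2.4 [ 453.3 -212.3  178.3] 101.7044655935788 [ 67.  25. -55. 113.  25.  55.  11.] [-0.8  0.6 -0.4]
1125 [ 456.5 -204.     6. ] [-0.2  1. ] 101.2257255552197 -37.0025374171084 34.67137958129759 mid [ 456.7 -205.2]
```

View pics/w3.png

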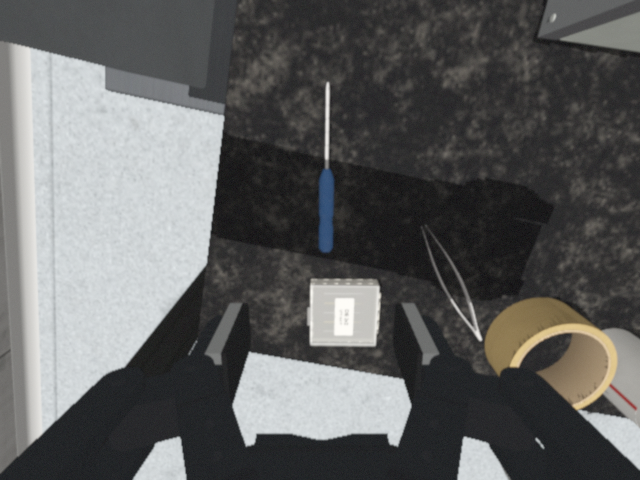

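Run:
```python
from h import *
s=observe();print(s['eef_pos'],yang(s))
plan([456.5,-204,30],101.3,[452.5,-213.5,179],101.5)
plan([456.5,-204,30],101.3)
```

```text
[ 451.99318709 -213.24451332  178.81160914] 101.60803112758731
from [ 452.5 -213.5  179. ] 101.5 shift [149.    8.5   5.8] turn 0.0035 rows>= 4.0
from [ 452.  -213.2  178.8] 101.61 shift [148.8   8.1   6.3] turn 0.0054 rows>= 4.0
```

Request:
{"name": "carry_out", "arguments": {"deltas": [[30,4,3,0,45],[60,8,5,0.004,45],[90,8,5.5,0.004,45],[120,8,5.5,0.004,45],[140,8,5.5,0.004,45],[140,8,5.5,0.004,45],[140,8,5.5,0.004,45]]}}

```text
time_s: 3.03
eef_pos: [454.3, -206.2, 39.8]
orientation: [-173.1, 89.9, -161.9]
contact_force: [0.7, -1.3, 0.3]
gripper_width: 0.527
```

Run:
```python
from h import *
np.set_printoptions(suppress=True,precision=1)
c=cam('wrist');s=c['s'];print(s['eef_pos'],yang(s),s['contact_force']);cv2.imwrite('pics/w4.png',c['frame'])
hsv=cv2.cvtColor(c['frame'],cv2.COLOR_BGR2HSV); m=cv2.inRange(hsv,(100,120,60),(125,255,255))
v,u=np.where(m>0);P=ray(c,np.c_[u,v],6);mu=P.mean(0);w,V=np.linalg.eigh(np.cov(P[:,:2].T));a=V[:,1]*np.sign(V[1,1]);t=(P-mu)[:,:2]@a
print(len(u),mu,a,np.degrees(np.arctan2(a[1],a[0])),t.min(),t.max(),'mid',mu[:2]+a*(t.min()+t.max())/2)
```

```text
[ 454.3 -206.2   39.8] 101.19263506199933 [ 0.7 -1.3  0.3]
3077 [ 457.  -204.1    6. ] [-0.2  1. ] 101.1392850967824 -38.36008220447784 35.037615348351686 mid [ 457.3 -205.7]
```

View pics/w4.png

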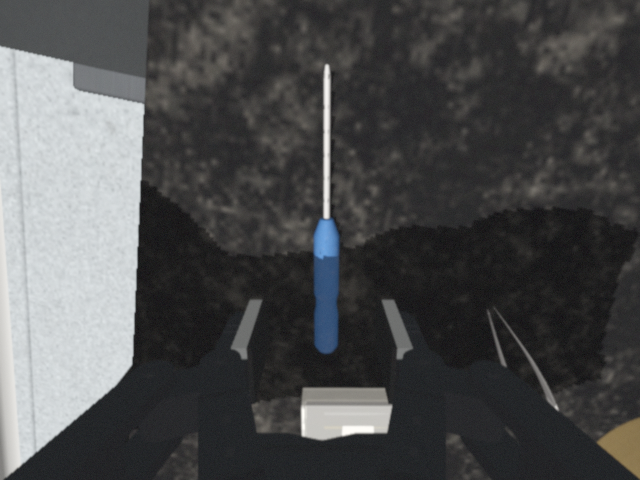

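Request:
{"name": "carry_out", "arguments": {"deltas": [[8,1,2,0,40],[14,1,2,0,40],[18,1,2,0,40],[20,1,2,0,40]]}}

```text
time_s: 3.42
eef_pos: [457.3, -204.1, 19.2]
orientation: [-89.2, 90.0, -78.0]
contact_force: [0.3, -1.2, -0.6]
gripper_width: 0.466
```

Request:
{"name": "carry_out", "arguments": {"deltas": [[2,0,0,0,40],[4,0,0,0,40]]}}

```text
time_s: 3.58
eef_pos: [457.5, -203.9, 15.2]
orientation: [-33.5, 90.0, -22.2]
contact_force: [-0.7, 0.1, -0.3]
gripper_width: 0.472
```

Request:
{"name": "carry_out", "arguments": {"deltas": [[0,0,0,0,20],[0,0,0,0,20],[0,0,0,0,20],[1,0,0,0,20],[2,0,0,0,20],[2,0,0,0,20]]}}

```text
time_s: 4.08
eef_pos: [457.3, -203.9, 13.2]
orientation: [157.6, 90.0, 168.8]
contact_force: [-0.0, 0.6, 0.2]
gripper_width: 0.232
```

Run:
```python
from h import *
c=cam('wrist');s=c['s'];print(s['eef_pos'],yang(s),s['contact_force'],s['gripper_width']);cv2.imwrite('pics/w5.png',c['frame'])
```

```text
[ 457.30721567 -203.9360101    13.18948534] 101.28478295808601 [-0.0058289   0.64932141  0.2181434 ] 0.2324838753177259
```

View pics/w5.png

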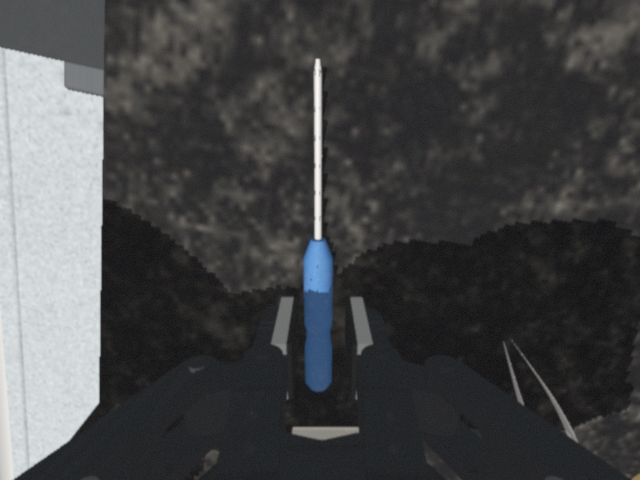

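Request:
{"name": "carry_out", "arguments": {"deltas": [[1,0,-0.5,0,18],[2,0,-0.5,0,18]]}}

```text
time_s: 4.3
eef_pos: [456.9, -204.1, 11.3]
orientation: [-70.3, 90.0, -59.0]
contact_force: [0.6, 1.0, 0.5]
gripper_width: 0.212
```

Request:
{"name": "carry_out", "arguments": {"deltas": [[1,0,0,0,18],[2,0,0,0,18]]}}

```text
time_s: 4.47
eef_pos: [456.9, -204.0, 9.2]
orientation: [-8.5, 90.0, 2.8]
contact_force: [-0.3, -0.5, 0.5]
gripper_width: 0.214
```

Request:
{"name": "carry_out", "arguments": {"deltas": [[1,0,0,0,18],[2,0,0,0,18]]}}

```text
time_s: 4.63
eef_pos: [457.0, -204.1, 8.2]
orientation: [-128.9, 89.9, -117.6]
contact_force: [-7.3, 1.5, 27.9]
gripper_width: 0.215
```

Request:
{"name": "carry_out", "arguments": {"deltas": [[1,0,0,0,18],[1,0,0,0,18]]}}

```text
time_s: 4.8
eef_pos: [457.0, -204.0, 8.2]
orientation: [-121.7, 89.9, -110.4]
contact_force: [-6.9, 2.0, 26.0]
gripper_width: 0.21
```

Request:
{"name": "carry_out", "arguments": {"deltas": [[-3,0,0,0,18],[-3,0,0,0,18],[-3,0,0,0,8],[-3,0,0,0,4],[-3,0,0,0,4],[-3,0,0,0,4]], "squeeze": 50}}

```text
time_s: 5.3
eef_pos: [457.2, -204.2, 9.6]
orientation: [-70.8, 90.0, -59.5]
contact_force: [-1.4, 0.4, 7.8]
gripper_width: 0.115
```

Run:
```python
from h import *
plan([450,-120,70],3.8,[457,-204,10],101.3)
```

```text
from [ 457 -204   10] 101.3 shift [-60.   83.7   9.6] turn 1.7017 rows>= 14.0
```

Request:
{"name": "carry_out", "arguments": {"deltas": [[-20,0,0,0,4],[-40,0,0,0,4],[-60,8,1,0.12,4],[-60,17,2,0.24,4],[-60,26,3,0.36,4],[-60,35,4,0.48,4],[-60,44,5,0.6,4],[-60,53,6,0.72,4],[-60,62,7,0.84,4],[-60,70,8,0.96,4],[-60,77,9,1.08,4],[-60,84,10,1.2,4]]}}

```text
time_s: 6.3
eef_pos: [450.0, -119.2, 68.9]
orientation: [-161.5, 90.0, 140.7]
contact_force: [1.0, 0.4, 0.3]
gripper_width: 0.117
```

Request:
{"name": "carry_out", "arguments": {"deltas": [[0,0,0,0.12,4],[0,0,0,0.24,4],[0,0,0,0.36,4],[0,0,0,0.48,4],[0,0,0,0.502,4],[0,0,0,0.502,4]]}}

```text
time_s: 6.8
eef_pos: [450.1, -119.6, 69.0]
orientation: [-80.0, 90.0, -166.1]
contact_force: [0.3, -0.1, -0.2]
gripper_width: 0.109
```

Run:
```python
from h import *
c=cam('wrist');s=c['s'];print(s['eef_pos'],yang(s),s['contact_force'],s['gripper_width'],s['q'].round());cv2.imwrite('pics/w6.png',c['frame'])
```

```text
[ 450.12132796 -119.55538808   69.02795084] 3.8945673778528915 [ 0.34725299 -0.1443008  -0.18282331] 0.10914867173083656 [ 32.  25. -24. 122.  18.  36. -90.]
```

View pics/w6.png

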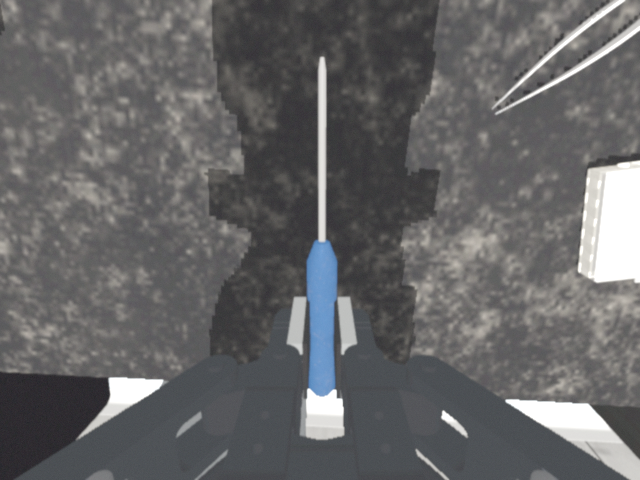

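Request:
{"name": "carry_out", "arguments": {"deltas": [[30,0,0,0,4],[50,0,0,0,4],[57,0,0,0,4],[58,0,0,0,4],[58,0,0,0,4],[58,0,0,0,24],[58,0,0,0,24],[58,0,0,0,24],[30,0,0,0,30],[0,0,0,0,30],[-10,0,0,0,30],[-10,0,0,0,30]]}}

```text
time_s: 7.85
eef_pos: [452.8, -120.5, 82.3]
orientation: [66.2, 89.6, -20.0]
contact_force: [0.3, -0.6, -0.5]
gripper_width: 0.35
```

Request:
{"name": "carry_out", "arguments": {"deltas": [[0,0,0,-0.12,40],[0,0,0,-0.24,40],[0,0,0,-0.36,40],[0,0,0,-0.48,40],[0,0,0,-0.6,40],[0,0,0,-0.72,40],[0,0,0,-0.84,40],[0,0,0,-0.96,40],[0,0,0,-1.08,40],[0,0,0,-1.2,40],[0,0,0,-1.32,40],[0,0,0,-1.44,40]]}}

```text
time_s: 8.85
eef_pos: [449.8, -119.7, 78.7]
orientation: [153.0, 90.0, 149.6]
contact_force: [0.1, -0.8, 0.0]
gripper_width: 0.468
```

Request:
{"name": "carry_out", "arguments": {"deltas": [[0,0,0,-0.12,40],[0,0,0,-0.24,40],[0,0,0,-0.36,40],[0,0,0,-0.48,40],[0,0,0,-0.6,40],[0,0,0,-0.72,40],[0,0,0,-0.84,40],[0,0,0,-0.96,40],[0,0,0,-1.08,40],[0,0,0,-1.2,40],[0,0,0,-1.32,40],[0,0,0,-1.44,40]]}}

```text
time_s: 9.85
eef_pos: [449.8, -119.6, 78.6]
orientation: [53.1, 90.0, 132.2]
contact_force: [-0.7, -0.5, 0.2]
gripper_width: 0.47
```

Request:
{"name": "carry_out", "arguments": {"deltas": [[0,0,0,-0.12,40],[0,0,0,-0.24,40],[0,0,0,-0.262,40],[0,0,0,-0.262,40]]}}

```text
time_s: 10.18
eef_pos: [449.8, -119.4, 78.6]
orientation: [24.0, 89.9, 117.7]
contact_force: [-0.3, 0.4, -0.4]
gripper_width: 0.465
```

```bash
cat > drv.py <<'E'
from h import *
np.set_printoptions(suppress=True,precision=2)
import sys
c=cam('wrist');s=c['s'];print(s['time_s'],s['eef_pos'],yang(s),s['contact_force'],s['gripper_width'],s['q'].round());cv2.imwrite(sys.argv[1],c['frame'])
hsv=cv2.cvtColor(c['frame'],cv2.COLOR_BGR2HSV); m=cv2.inRange(hsv,(100,120,60),(125,255,255))
v,u=np.where(m>0);P=ray(c,np.c_[u,v],6);mu=P.mean(0);w,V=np.linalg.eigh(np.cov(P[:,:2].T));a=V[:,1]*np.sign(V[0,1]);t=(P-mu)[:,:2]@a
print(len(u),mu,a,np.degrees(np.arctan2(a[1],a[0])),t.min(),t.max(),'mid',mu[:2]+a*(t.min()+t.max())/2)
E
python3 drv.py pics/w7.png
```

```text
10.1833 [ 449.84 -119.45   78.62] -176.31677666668287 [-0.34  0.41 -0.44] 0.464602673585347 [ 64.  41. -66. 121.  50.  52.  62.]
2075 [ 451.18 -119.89    6.  ] [1.   0.06] 3.39603453166979 -34.840053381998146 36.60660561231524 mid [ 452.06 -119.84]
```

View pics/w7.png

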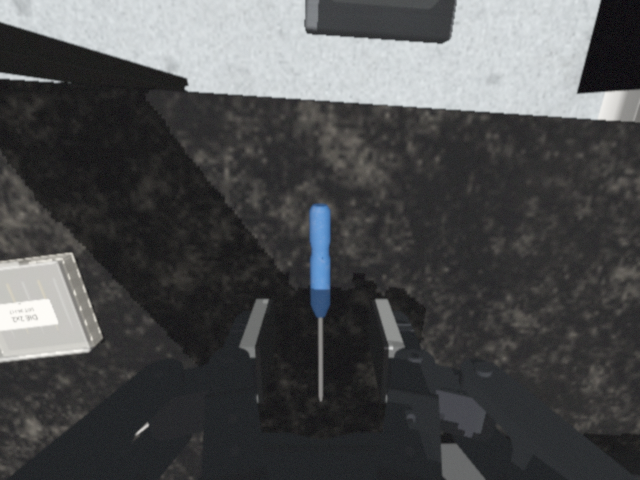

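Run:
```python
from h import *
plan([449,-38,190],93.8,[450,-119.5,79],183.8)
```

```text
from [ 450.  -119.5   79. ] 183.8 shift [-111.    -4.4   81.4] turn 1.5708 rows>= 13.0
```

Request:
{"name": "carry_out", "arguments": {"deltas": [[-20,0,0,0.12,40],[-40,0,10,0.24,40],[-60,0,20,0.36,40],[-80,0,30,0.48,40],[-100,-1,40,0.6,40],[-111,-2,50,0.72,40],[-111,-2,60,0.84,40],[-111,-3,70,0.96,40],[-111,-4,81,1.08,40],[-111,-4,81,1.2,40],[-111,-4,81,1.32,40],[-111,-4,81,1.44,40]]}}

```text
time_s: 11.23
eef_pos: [448.9, -38.3, 190.5]
orientation: [-50.7, 89.9, -39.9]
contact_force: [1.0, 0.3, 0.2]
gripper_width: 0.468
```

Request:
{"name": "carry_out", "arguments": {"deltas": [[0,0,0,0.12,40],[0,0,0,0.131,40],[0,0,0,0.131,40],[0,0,0,0.131,40]]}}

```text
time_s: 11.57
eef_pos: [448.9, -38.5, 190.3]
orientation: [-62.1, 90.0, -58.2]
contact_force: [0.1, 0.0, 0.4]
gripper_width: 0.467
```

```bash
python3 drv.py pics/w8.png
python3 - <<'E'
import cv2
i=cv2.imread('pics/w8.png');cv2.imwrite('pics/w8c.png',cv2.resize(i[140:340,440:640],None,fx=3,fy=3,interpolation=cv2.INTER_CUBIC))
E
```

```text
11.5667 [448.89 -38.51 190.35] 93.92446947957842 [0.14 0.03 0.43] 0.4665962141616581 [ 53.  19. -59. 118.  20.  53. -13.]
906 [ 451.17 -120.15    6.  ] [1.   0.07] 3.7577030023979408 -34.90706992309404 35.266564892804794 mid [ 451.35 -120.14]
```

View pics/w8.png

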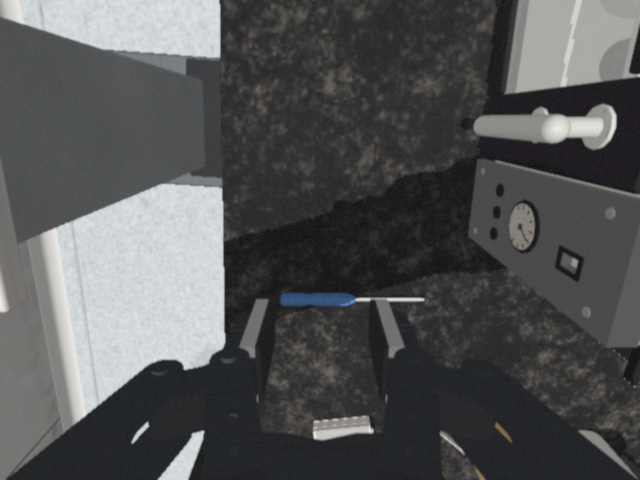

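View pics/w8c.png

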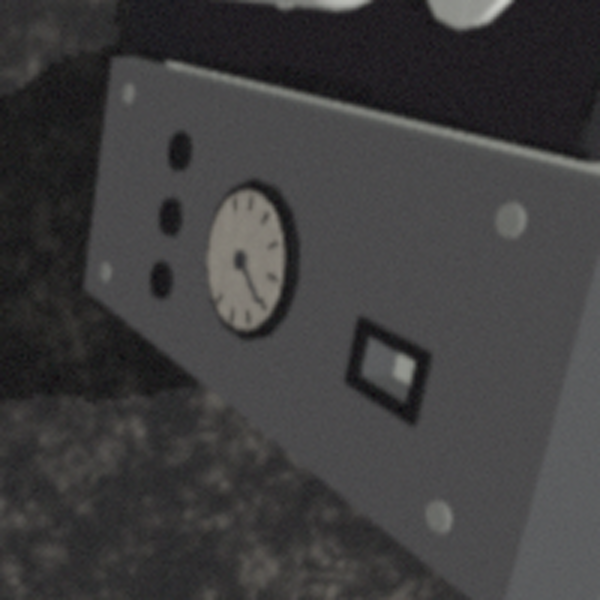

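Run:
```python
from h import *
np.set_printoptions(suppress=True,precision=2)
c=cam('wrist')
for n,p,z in (('slot',(569.3,263),145),('handletop',(553,128),175),('scr_tl',(440+511/3,140+219/3),None),('scr_tr',(440+438/3,140+517/3),None),('scr_bl',(440+129/3,140+93/3),None),('scr_br',(440+105/3,140+271/3),None)):
    print(n, ray(c,p,z)[0] if z else '', px2w(c,p)[0])
X=cloud(c)
# panel plane fit: region polygon of panel
m=np.zeros((480,640),np.uint8);cv2.fillPoly(m,[np.array([(482,165),(630,196),(605,335),(475,235)])],1)
k=(m>0)&(c['z_map']>0);q=X[k];kk=np.ones(len(q),bool)
for _ in range(8):
    A=np.c_[np.ones(kk.sum()),q[kk][:,1:]];co=np.linalg.lstsq(A,q[kk][:,0],rcond=None)[0];res=q[:,0]-co[0]-q[:,1:]@co[1:];kk=abs(res)<3
print('plane x=a+by+cz',co,kk.sum(),len(q),'yaw',-np.degrees(np.arctan(co[1])))
a=np.radians(3.78);Rm=np.array([[np.cos(a),-np.sin(a)],[np.sin(a),np.cos(a)]])
g=cv2.cvtColor(c['frame'],cv2.COLOR_BGR2GRAY)
# dark frame contour
b=(g<40).astype(np.uint8);b[:, :540]=0;b[:240]=0;b[295:]=0
n,l,st,ce=cv2.connectedComponentsWithStats(b);print(st[1:],ce[1:])
for i in range(1,n):
    if st[i,4]>60:
        h=cv2.convexHull(np.argwhere(l==i)[:,::-1].astype(np.int32));M=cv2.moments(h);cc=(M['m10']/M['m00'],M['m01']/M['m00']);print('hull centre',cc,px2w(c,cc),ray(c,cc,145))
        bx=cv2.boxPoints(cv2.minAreaRect(h)); ap=cv2.approxPolyDP(h,3,True)[:,0];print(ap)
        # intersect with plane
        for p in ap:
            r=c['T'][:3,:3]@np.array([(p[0]-c['K'][0,2])/c['K'][0,0],(p[1]-c['K'][1,2])/c['K'][1,1],1]);o=c['T'][:3,3]
            nn=np.array([1,-co[1],-co[2]]);t=(co[0]-nn@o)/(nn@r);print(p,o+t*r)
```

```text
slot [577.18 -20.13 145.  ] [582.13 -22.45 138.27]
handletop [533.49  44.65 175.  ] [533.77  44.65 174.52]
scr_tl  [573.39  11.39 165.74]
scr_tr  [577.23 -37.6  165.33]
scr_bl  [573.72  11.46  28.81]
scr_br  [577.27 -37.2   28.17]
plane x=a+by+cz [574.65  -0.07   0.  ] 15586 15757 yaw 4.13001329359966
[[556 246  27  35 314]] [[568.96 262.97]]
hull centre (568.9529951275437, 262.7371739753511) [[581.94 -22.33 138.23]] [[576.96 -20.   145.  ]]
[[577 280]
 [556 267]
 [560 246]
 [582 258]]
[577 280] [576.92 -25.74 153.98]
[556 267] [576.88 -25.86 136.47]
[560 246] [576.02 -13.91 136.19]
[582 258] [576.07 -14.03 153.95]
```

Run:
```python
from h import *
plan([451.3,-120,60],183.8,[449,-38.4,190.2],93.8)
```

```text
from [449.  -38.4 190.2] 93.8 shift [130.2 -81.6  -3.1] turn -1.5708 rows>= 13.0
```

Request:
{"name": "carry_out", "arguments": {"deltas": [[0,-8,0,-0.12,40],[0,-16,0,-0.24,40],[10,-24,-1,-0.36,40],[20,-32,-1,-0.48,40],[35,-40,-2,-0.6,40],[50,-48,-2,-0.72,40],[65,-56,-2,-0.84,40],[80,-64,-3,-0.96,40],[95,-72,-3,-1.08,40],[110,-81.5,-3,-1.2,40],[120,-81.5,-3,-1.32,40],[130,-81.5,-3,-1.44,40]]}}

```text
time_s: 12.67
eef_pos: [451.1, -120.8, 59.3]
orientation: [26.8, 89.9, 113.4]
contact_force: [-0.6, -0.3, -0.1]
gripper_width: 0.467
```

Request:
{"name": "carry_out", "arguments": {"deltas": [[0,0,0,-0.12,40],[10,0,0,-0.131,40],[20,0,0,-0.131,40],[20,0,0,-0.131,40],[20,0,0,-0.131,40]]}}

```text
time_s: 13.08
eef_pos: [450.8, -119.9, 39.7]
orientation: [64.4, 89.9, 158.1]
contact_force: [-0.6, 0.0, 0.1]
gripper_width: 0.465
```

```bash
python3 drv.py pics/w9.png
```

```text
13.0833 [ 450.81 -119.95   39.68] -176.31764548651364 [-0.57  0.04  0.09] 0.46517338220228494 [ 60.  44. -61. 121.  54.  49.  59.]
2914 [ 451.03 -119.91    6.  ] [1.   0.06] 3.474842048319874 -34.812894788140696 37.601235467717046 mid [ 452.43 -119.82]
```

View pics/w9.png

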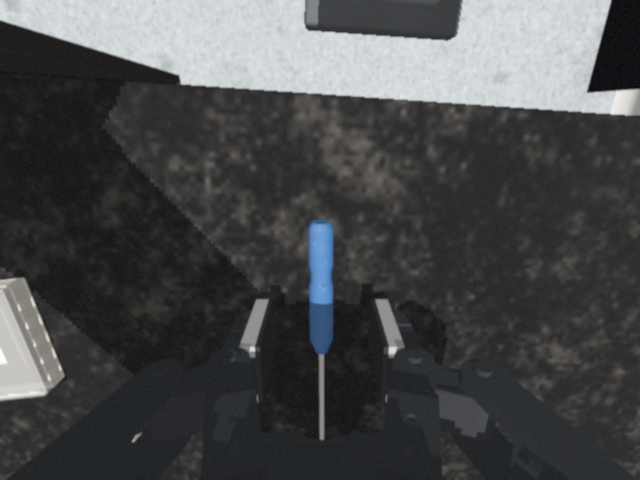

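Request:
{"name": "carry_out", "arguments": {"deltas": [[15,0,0,0,20],[22,0,0,0,20],[27,0,0,0,18],[29.5,0,0,0,16],[29.5,0,0,0,4],[29.5,0,0,0,4],[29.5,0,0,0,4],[29.5,0,0,0,4]], "squeeze": 60}}

```text
time_s: 13.8
eef_pos: [451.5, -120.2, 11.1]
orientation: [-107.3, 90.0, -13.5]
contact_force: [-0.8, 0.8, -0.4]
gripper_width: 0.103
```

Run:
```python
from h import *
plan([460.2,-28,149.5],184.1,[451.2,-120,10.5],183.8)
```

```text
from [ 451.2 -120.    10.5] 183.8 shift [-139.   -15.1   91.2] turn -0.0052 rows>= 5.0
```

Request:
{"name": "carry_out", "arguments": {"deltas": [[-30,0,0,0,4],[-60,0,10,0,4],[-90,-3,30,0,4],[-120,-6,50,0,4],[-139,-10,70,-0.005,4],[-139,-15,91,-0.005,4],[-139,-15,91,-0.005,4],[-139,-15,91,-0.005,4]]}}

```text
time_s: 14.47
eef_pos: [460.4, -27.5, 150.4]
orientation: [-133.3, 89.9, -39.1]
contact_force: [0.3, -0.5, -0.3]
gripper_width: 0.105
```

```bash
python3 drv.py pics/w10.png
python3 - <<'E'
from h import *
np.set_printoptions(suppress=True,precision=2)
w=cam('wrist')
# held shaft: thin bright line between fingers rows 330-430
i=w['frame'];cv2.imwrite('pics/w10c.png',cv2.resize(i[180:480,220:420],None,fx=3,fy=2,interpolation=cv2.INTER_CUBIC))
c=cam('scene');
cv2.imwrite('pics/s10.png',cv2.resize(c['frame'][170:310,230:410],None,fx=4.4,fy=4.2,interpolation=cv2.INTER_CUBIC))
print(proj(c,[[576.4,-19.9,145],[562,-21,145]]))
E
```

```text
14.4667 [460.42 -27.47 150.38] -175.7670044887838 [ 0.33 -0.53 -0.32] 0.10546679746904741 [ 58.  35. -73. 119.  41.  57.  58.]
3602 [536.34 -21.53   6.  ] [1.   0.07] 3.925709791076422 -67.1570488142192 79.40127920111266 mid [542.45 -21.11]
[[330.95 219.34]
 [324.62 221.89]]
```

View pics/w10c.png

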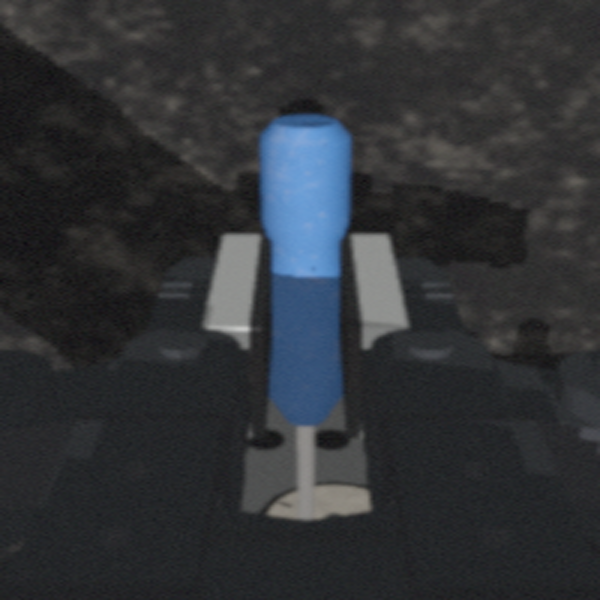

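View pics/s10.png

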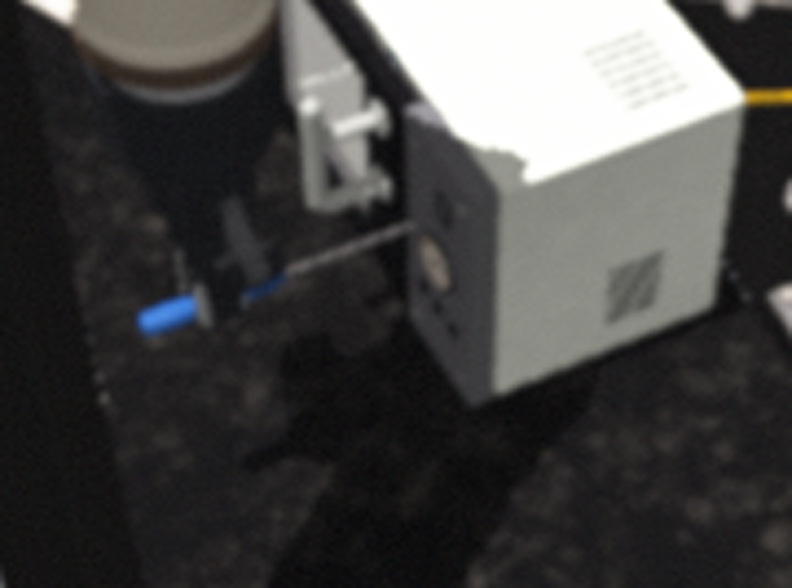

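Request:
{"name": "carry_out", "arguments": {"deltas": [[-1,-4,0,0,4],[-1,-8,0,0,4],[-1,-12,0,0,4],[-1,-16,0,0,4],[-1,-19,0,0,4],[-1,-22,0,0,4],[-1,-22,0,0,4]]}}

```text
time_s: 15.2
eef_pos: [482.9, -26.6, 150.9]
orientation: [-51.7, 90.0, 42.4]
contact_force: [-0.9, -1.1, -0.1]
gripper_width: 0.106
```

Run:
```python
from h import *
np.set_printoptions(suppress=True,precision=2)
s=observe();print(s['eef_pos'],yang(s),s['contact_force'])
c=cam('scene');
cv2.imwrite('pics/s11.png',cv2.resize(c['frame'][170:310,230:410],None,fx=4.4,fy=4.2,interpolation=cv2.INTER_CUBIC))
```

```text
[482.93 -26.58 150.87] -175.91691441572127 [-0.94 -1.05 -0.1 ]
```

View pics/s11.png

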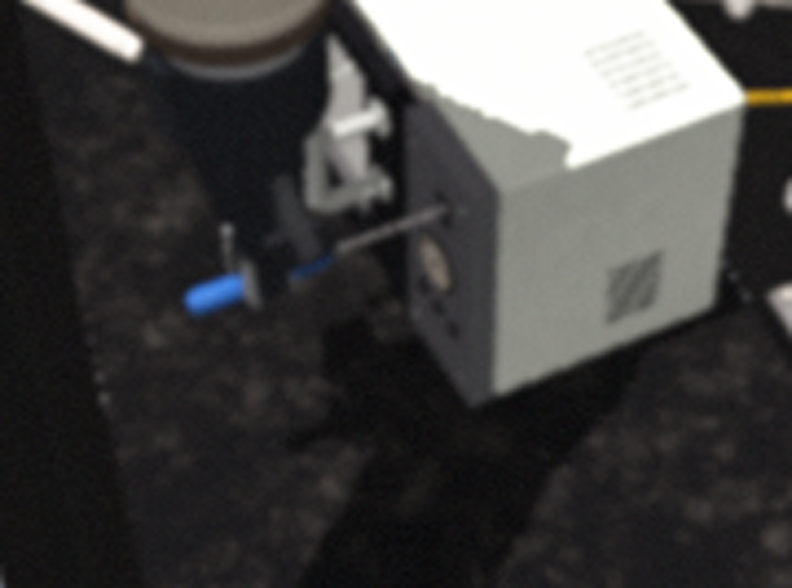

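Request:
{"name": "carry_out", "arguments": {"deltas": [[0,-4,0,0,4],[0,-8,0,0,4],[0,-12,0,0,4],[0,-16,0,0,4],[0,-20,0,0,4],[0,-24,0,0,4],[0,-27,0,0,4],[0,-27,0,0,4]]}}

```text
time_s: 15.92
eef_pos: [509.9, -24.7, 150.9]
orientation: [-58.0, 90.0, 36.0]
contact_force: [0.1, 0.5, -0.9]
gripper_width: 0.11
```

Request:
{"name": "carry_out", "arguments": {"deltas": [[0,-2,0,0,4],[0,-4,0,0,4],[0,-6,0,0,4],[0,-8,0,0,4],[0,-8,0,0,4]]}}

```text
time_s: 16.33
eef_pos: [516.3, -24.4, 150.4]
orientation: [96.0, 89.9, -170.0]
contact_force: [-3.8, -1.1, 1.4]
gripper_width: 0.104
```

Request:
{"name": "carry_out", "arguments": {"deltas": [[0,-1.5,0,0,4],[0,-3,0,0,4],[0,-4,0,0,4],[0,-4,0,0,4]]}}

```text
time_s: 16.67
eef_pos: [520.9, -24.0, 150.7]
orientation: [90.2, 90.0, -175.7]
contact_force: [-4.5, -0.6, -0.4]
gripper_width: 0.111
```

Run:
```python
from h import *
s=observe();print(s['eef_pos'],yang(s),s['contact_force'])
c=cam('scene');
cv2.imwrite('pics/s12.png',cv2.resize(c['frame'][130:310,230:410],None,fx=4.4,fy=3.3,interpolation=cv2.INTER_CUBIC))
```

```text
[520.932959   -24.04417894 150.66237243] -175.92499213491206 [-4.47417969 -0.58064389 -0.39775896]
```

View pics/s12.png

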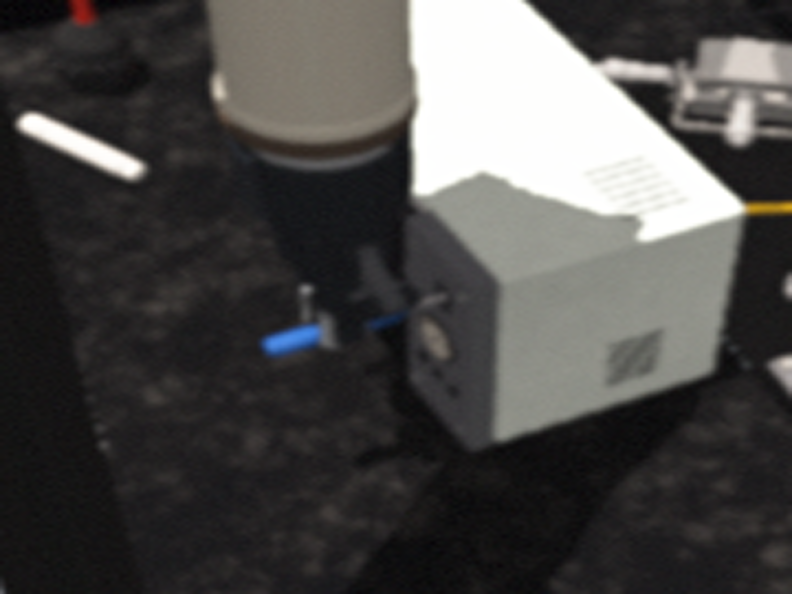

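Request:
{"name": "carry_out", "arguments": {"deltas": [[0,-1,0,0,4],[0,-2,0,0,4],[0,-3,0,0,4],[0,-3,0,0,4],[0,-3,0,0,4]]}}

```text
time_s: 17.13
eef_pos: [523.9, -23.8, 150.7]
orientation: [87.4, 90.0, -178.5]
contact_force: [-4.9, -0.6, -0.2]
gripper_width: 0.108
```

```bash
python3 drv.py pics/w13.png
python3 - <<'E'
from h import *
c=cam('top');cv2.imwrite('pics/t13.png',cv2.resize(c['frame'][160:350,180:440],None,fx=3,fy=3,interpolation=cv2.INTER_CUBIC))
E
```

```text
17.1333 [523.91 -23.8  150.71] -175.92013919087898 [-4.87 -0.59 -0.17] 0.10788300930688842 [ 51.  40. -69. 110.  43.  61.  58.]
2258 [612.69 -16.11   6.  ] [1.   0.04] 2.3034467154575347 -80.93997470631157 65.30353949033622 mid [604.88 -16.42]
```

View pics/t13.png

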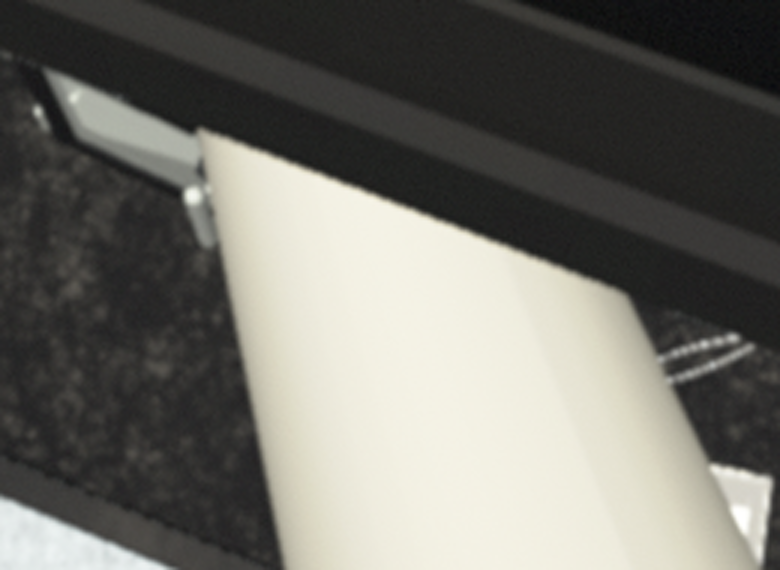

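View pics/w13.png

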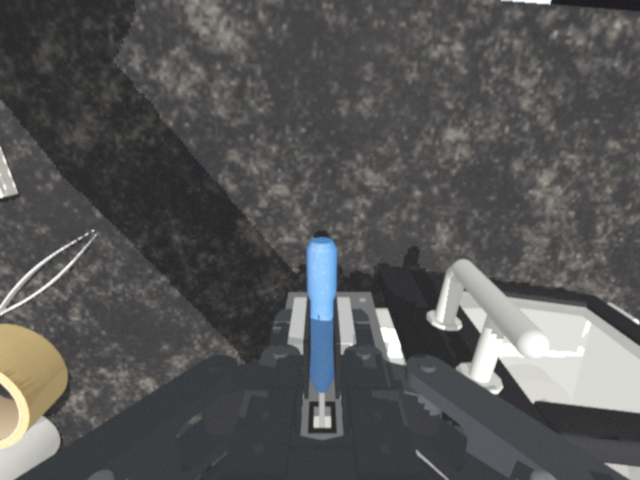

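Request:
{"name": "carry_out", "arguments": {"deltas": [[0,10,0,0,4],[0,22,0,0,4],[0,34,0,0,4],[0,46,0,0,4],[0,58,0,0,4],[0,66,0,0,4],[0,70,-20,0,4],[0,72,-45,0,4],[20,72,-70,0,4],[50,72,-90,0,4],[80,72,-93,0,4],[110,72,-93,0,4]]}}

```text
time_s: 18.23
eef_pos: [460.3, -124.4, 40.1]
orientation: [-108.5, 89.8, -14.7]
contact_force: [1.1, 0.2, 0.4]
gripper_width: 0.111
```

Request:
{"name": "carry_out", "arguments": {"deltas": [[15,0,0,0,4],[25,0,0,0,4],[29,0,0,0,4],[29,0,0,0,4],[29,0,0,0,4]]}}

```text
time_s: 18.65
eef_pos: [460.0, -121.5, 12.8]
orientation: [-96.5, 89.9, -2.4]
contact_force: [-0.3, 0.2, 0.4]
gripper_width: 0.106
```

Request:
{"name": "carry_out", "arguments": {"deltas": [[1.2,0,0,0,4],[1.2,0,0,0,4],[1.2,0,0,0,20],[1.2,0,0,0,24],[1.2,0,0,0,24],[-20,0,0,0,30],[-60,0,0,0,30],[-90,0,0,0,40],[-120,0,0,0,40],[-150,0,0,0,40],[-190,0,0,0,40],[-190,0,0,0,40]]}}

```text
time_s: 19.65
eef_pos: [462.6, -121.3, 207.8]
orientation: [-110.0, 89.5, -15.8]
contact_force: [1.4, 0.3, -0.6]
gripper_width: 0.472
```

```bash
python3 drv.py pics/w14.png
python3 - <<'E'
from h import *
c=cam('scene');cv2.imwrite('pics/s14.png',c['frame'])
c=cam('top');cv2.imwrite('pics/t14.png',c['frame'])
E
```

```text
19.65 [ 462.64 -121.32  207.8 ] -175.89512478595165 [ 1.39  0.3  -0.56] 0.4718154894122358 [ 73.  33. -79. 114.  36.  63.  73.]
944 [ 459.66 -121.6     6.  ] [1.   0.06] 3.683111715578668 -34.504869706041205 35.81476286930768 mid [ 460.31 -121.56]
```

View pics/w14.png

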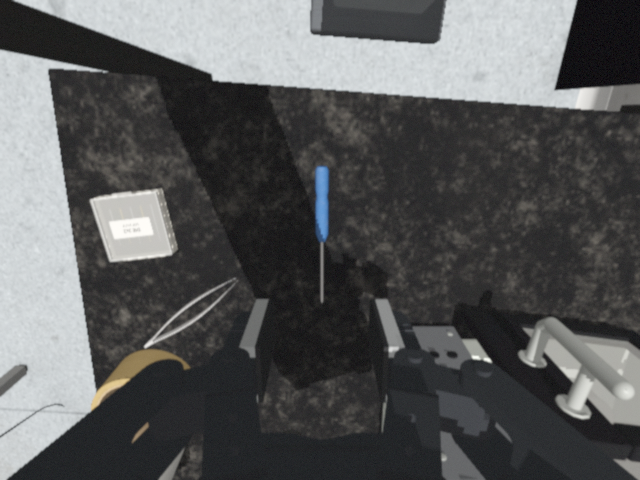

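View pics/s14.png

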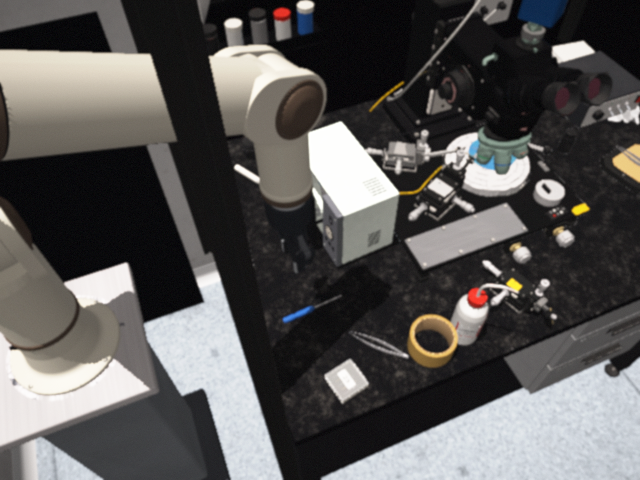

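View pics/t14.png

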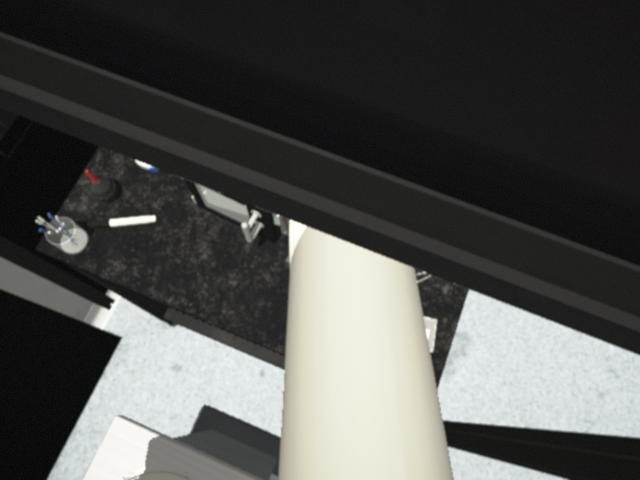

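```bash
cat > door.py <<'E'
from h import *
np.set_printoptions(suppress=True,precision=2)
a0=np.radians(4.0);Rm=lambda a:np.array([[np.cos(a),-np.sin(a)],[np.sin(a),np.cos(a)]])
slot=np.array([576.4,-19.9]); hinge=slot+Rm(a0)@np.array([0,217.]); print('hinge',hinge)
def handle(th): return hinge+Rm(a0-th)@np.array([-41,-150.])
def ang(p): 
    v=np.array(p)-hinge; w=Rm(a0)@np.array([-41,-150.]); return -(np.arctan2(v[1],v[0])-np.arctan2(w[1],w[0])), np.linalg.norm(v)
E
python3 - <<'E'
from door import *
c=cam('wrist');print(c['s']['eef_pos']);cv2.imwrite('pics/w15.png',c['frame'])
p=ray(c,(623,391),175)[0];print('handle',p,px2w(c,(622,391)),ang(p[:2]),'closed meas',ang([533.5,44.65]))
for th in (0,.15,.2,.5,1,1.6):print(th,handle(th))
E
```

```text
hinge [561.26 196.57]
[ 458.69 -122.16  201.87]
handle [503.78  39.98 175.  ] [[509.76  47.4  167.29]] (np.float64(0.15479107161265127), np.float64(166.8066607858874)) closed meas (np.float64(-0.01625257804805602), np.float64(154.4373239185843))
0 [530.83  44.08]
0.15 [508.38  50.34]
0.2 [501.14  53.16]
0.5 [461.44  77.34]
1 [416.5  139.79]
1.6 [409.72 231.45]
```

Run:
```python
from h import *
plan([507,50,225],175.5,None,184.1)
```

```text
from [ 458.1 -122.   201.1] 184.1 shift [-23.9 -61.1 168.1] turn 0.1501 rows>= 5.0
```

Request:
{"name": "carry_out", "arguments": {"deltas": [[-12,-10,20,0.05,60],[-24,-20,50,0.1,60],[-24,-30,80,0.15,60],[-24,-40,110,0.15,60],[-24,-50,140,0.15,60],[-24,-61,168,0.15,60],[-24,-61,168,0.15,60],[-24,-61,168,0.15,60],[-24,-61,168,0.15,60]]}}

```text
time_s: 20.6
eef_pos: [506.9, 50.0, 224.5]
orientation: [105.4, 89.9, -169.0]
contact_force: [0.1, -0.4, 0.8]
gripper_width: 0.704
```

Run:
```python
from door import *
c=cam('wrist');print(c['s']['eef_pos'],yang(c['s']));cv2.imwrite('pics/w16.png',c['frame'])
```

```text
hinge [561.26 196.57]
[506.87  50.   224.5 ] 175.54941282515534
```

View pics/w16.png

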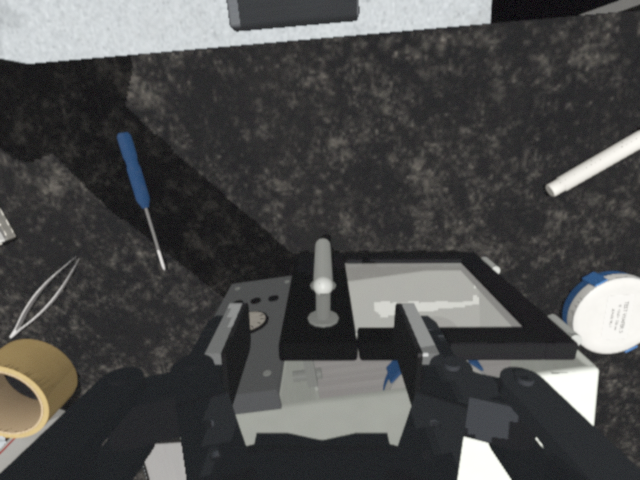

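Run:
```python
from door import *
c=cam('wrist')
for p in ((322,284),(322,287)): q=ray(c,p,175)[0];print(q,ang(q[:2]),px2w(c,p))
plan([q[0],q[1],168],175.5)
```

```text
hinge [561.26 196.57]
[512.32  49.41 175.  ] (np.float64(0.12406448212150023), np.float64(155.0915349214396)) [[512.51  49.39 174.58]]
[514.09  49.26 175.  ] (np.float64(0.11291574084405398), np.float64(154.67547144905436)) [[513.44  49.31 176.39]]
from [507.2  48.7 224.8] 175.39 shift [56.8 -6.9  1.1] turn -0.002 rows>= 2.0
```

Request:
{"name": "carry_out", "arguments": {"deltas": [[15,-5,0.5,0,50],[30,-5,0.5,0,45],[45,-5,0.5,0,40],[57,-5,0.5,0,36],[62,-5,0.5,0,30],[62,-5,0.5,0,20],[62,-5,0.5,0,6],[62,-5,0.5,0,6],[62,-5,0.5,0,6],[62,-5,0.5,0,6]], "squeeze": 40}}

```text
time_s: 21.53
eef_pos: [512.5, 50.4, 163.7]
orientation: [75.3, 90.0, 160.7]
contact_force: [1.2, 1.4, -7.4]
gripper_width: 0.104
```

Run:
```python
from door import *
c=cam('wrist');s=c['s'];print(s['eef_pos'],yang(s),s['contact_force'],s['gripper_width']);cv2.imwrite('pics/w17.png',c['frame'])
p0=s['eef_pos'][:2];v=p0-hinge
print(ang(p0))
a=np.radians(175.5)
for i in range(1,21):
    d=0.0785*i; P=hinge+Rm(-d)@v-p0; print(i,round(d,3),np.round([P[0]*np.cos(a)+P[1]*np.sin(a),P[0]*np.sin(a)-P[1]*np.cos(a)],1))
```

```text
hinge [561.26 196.57]
[512.52  50.36 163.71] 175.4897511800904 [ 1.22  1.41 -7.38] 0.1044457504128738
(np.float64(0.12479263550499664), np.float64(154.1211227166215))
1 0.079 [11.6  3.4]
2 0.157 [22.9  7.6]
3 0.235 [33.9 12.8]
4 0.314 [44.4 18.8]
5 0.393 [54.4 25.6]
6 0.471 [63.8 33.1]
7 0.549 [72.7 41.4]
8 0.628 [80.8 50.4]
9 0.707 [88.2 59.9]
10 0.785 [94.9 70. ]
11 0.864 [100.7  80.6]
12 0.942 [105.7  91.6]
13 1.02 [109.8 103. ]
14 1.099 [113.  114.7]
15 1.177 [115.3 126.5]
16 1.256 [116.6 138.6]
17 1.335 [117.  150.7]
18 1.413 [116.4 162.7]
19 1.492 [114.9 174.7]
20 1.57 [112.5 186.6]
```

View pics/w17.png

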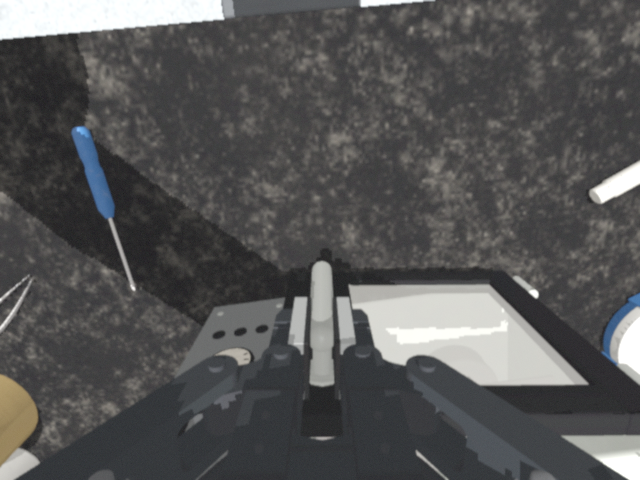

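Request:
{"name": "carry_out", "arguments": {"deltas": [[0,11.6,3.4,0.079,6],[0,22.9,7.6,0.157,6],[0,33.9,12.8,0.235,6],[0,44.4,18.8,0.314,6],[0,54.4,25.6,0.393,6],[0,63.8,33.1,0.471,6]], "squeeze": 50}}

```text
time_s: 22.08
eef_pos: [452.1, 90.0, 163.8]
orientation: [-9.4, 89.8, 48.9]
contact_force: [6.7, 5.8, -17.4]
gripper_width: 0.097
```

Run:
```python
from door import *
c=cam('wrist');s=c['s'];print(s['eef_pos'],yang(s),s['contact_force'],s['gripper_width'],ang(s['eef_pos'][:2]));cv2.imwrite('pics/w18.png',c['frame'])
```

```text
hinge [561.26 196.57]
[452.09  89.99 163.83] 148.32169590554136 [  6.74   5.82 -17.42] 0.09719792578646842 (np.float64(0.6004388287626172), np.float64(152.57269844202378))
```

View pics/w18.png

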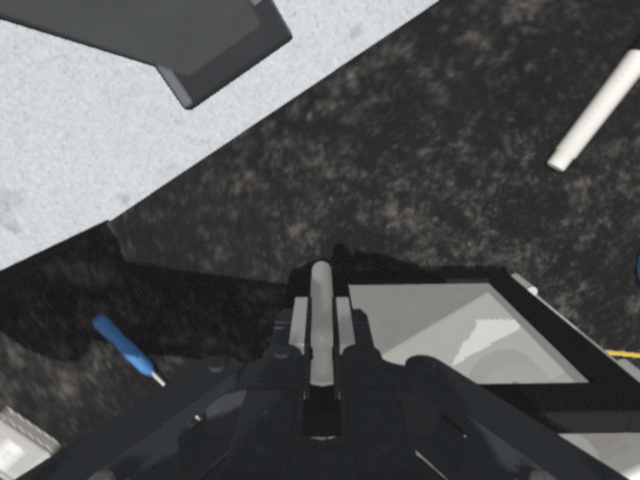

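Request:
{"name": "carry_out", "arguments": {"deltas": [[0,11.6,3.4,0.079,6],[0,22.9,7.6,0.157,6],[0,33.9,12.8,0.235,6],[0,44.4,18.8,0.314,6],[0,54.4,25.6,0.393,6],[0,63.8,33.1,0.471,6]]}}

```text
time_s: 22.63
eef_pos: [416.4, 151.3, 163.9]
orientation: [1.1, 89.7, 32.5]
contact_force: [11.5, 4.1, -24.2]
gripper_width: 0.1
```

Request:
{"name": "carry_out", "arguments": {"deltas": [[0,11.6,3.4,0.079,6],[0,22.9,7.6,0.157,6],[0,33.9,12.8,0.235,6],[0,44.4,18.8,0.314,6],[0,54.4,25.6,0.393,6],[0,63.8,33.1,0.471,6],[0,63.8,33.1,0.471,6]]}}

```text
time_s: 23.22
eef_pos: [411.8, 223.1, 163.8]
orientation: [20.2, 89.7, 24.6]
contact_force: [8.1, -1.6, -15.5]
gripper_width: 0.097
```

Run:
```python
from door import *
c=cam('wrist');s=c['s'];print(s['eef_pos'],yang(s),s['contact_force'],s['gripper_width'],ang(s['eef_pos'][:2]),s['q'].round());cv2.imwrite('pics/w19.png',c['frame'])
```

```text
hinge [561.26 196.57]
[411.82 223.09 163.8 ] 94.39290771692515 [  8.12  -1.58 -15.54] 0.0968769173693465 (np.float64(-4.733762873575904), np.float64(151.78158889531085)) [ 13.  22. -53. 118.  23.  51. -48.]
```

View pics/w19.png

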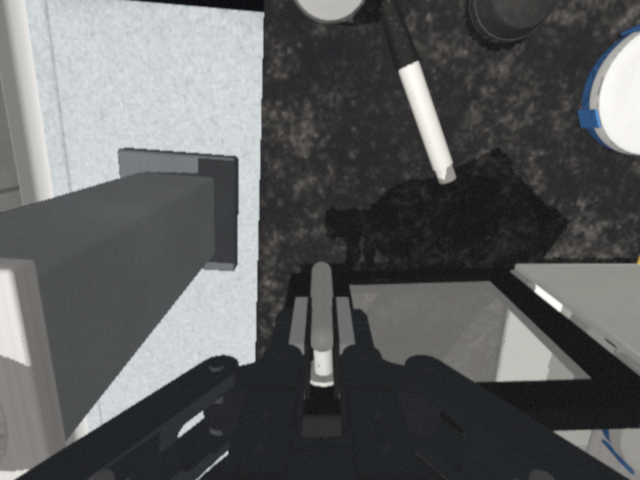

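Request:
{"name": "carry_out", "arguments": {"deltas": [[0,11.6,3.4,0.079,6],[0,22.9,7.6,0.157,6],[0,22.9,7.6,0.157,6],[0,22.9,7.6,0.157,6]]}}

```text
time_s: 23.6
eef_pos: [417.2, 245.0, 163.8]
orientation: [8.9, 89.8, 4.5]
contact_force: [7.6, -0.6, -12.9]
gripper_width: 0.098
```

Request:
{"name": "carry_out", "arguments": {"deltas": [[0,0,0,0,14],[0,0,0,0,22],[0,0,0,0,28],[0,0,0,0,28],[-10,0,0,0,28],[-30,0,0,0,30],[-50,0,0,0,30],[-75,0,0,0,30],[-100,0,0,0,30],[-120,0,0,0,30],[-120,0,0,0,30],[-120,0,0,0,30]]}}

```text
time_s: 24.6
eef_pos: [416.0, 245.6, 285.5]
orientation: [13.4, 89.8, 9.0]
contact_force: [0.6, 0.2, -0.6]
gripper_width: 0.352
```

Run:
```python
from door import *
c=cam('wrist');s=c['s'];print(s['time_s'],s['eef_pos'],yang(s),s['contact_force'],s['gripper_width'],ang(s['eef_pos'][:2]),s['q'].round());cv2.imwrite('pics/w20.png',c['frame'])
for n in('scene','top'):cv2.imwrite(f'pics/{n}20.png',cam(n)['frame'])
```

```text
hinge [561.26 196.57]
24.6 [415.98 245.6  285.54] 85.53452112665023 [ 0.64  0.18 -0.61] 0.35155850722275106 (np.float64(-4.583944973318252), np.float64(153.3336918221731)) [ 16.  13. -56. 108.  12.  65. -49.]
```

View pics/w20.png

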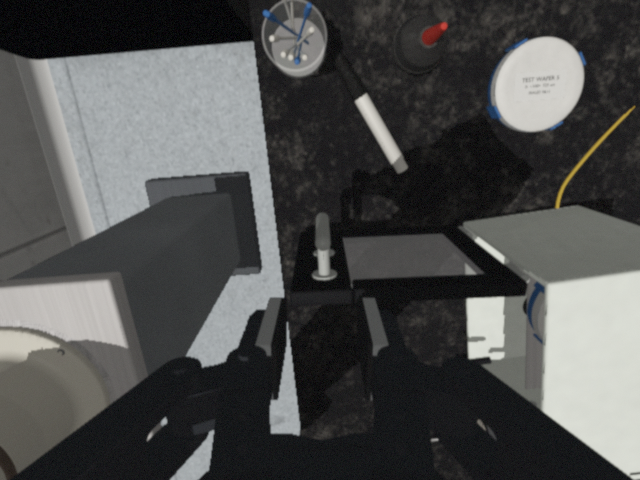

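View pics/scene20.png

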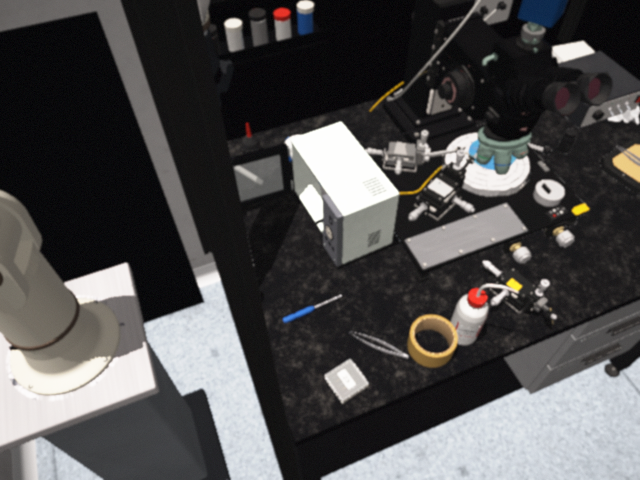

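View pics/top20.png

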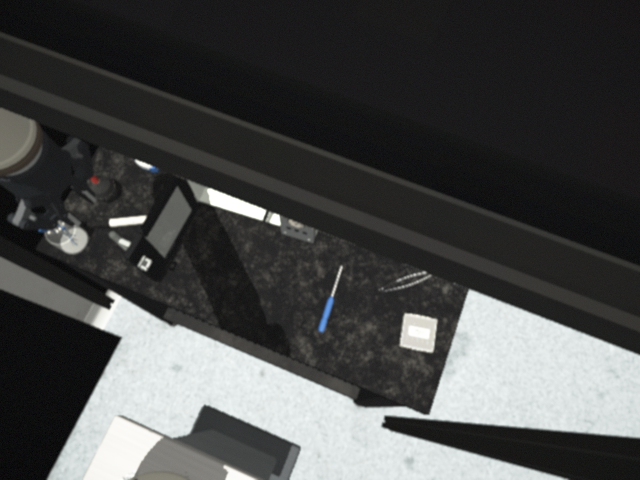

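```bash
python3 -c "
from station import *
print(finish_job())"
```

```text
the job is handed in; nothing more can be done
None
```

The cabinet door is open to about 97° and the screwdriver lies flat on the worktop. I handed the job in at about 25 s of the 70 s allowed.

**Release:** I gripped the screwdriver, set it down and re-gripped it so the shaft pointed at the cabinet. I measured the slot with the wrist camera and pushed the shaft through it without touching the panel. I then pressed the catch until the push read about 5 N and the door sprang ajar (the top camera showed the handle had moved out).

**Door:** After laying the screwdriver at about (460, -121), I pinched the door handle from above and swung the door open. I then let go and raised the gripper clear. The 97° comes from the gripper's position when it let go, and the pictures taken after release look consistent with it.

**Last checks:**
- **Scene and top cameras:** the door was wide open and the screwdriver was lying flat. The tweezers and sample box looked unmoved in both views, and the tape roll in the scene view.
- **Contact:** the gripper was touching nothing, with the wrist force near zero.
- **Forces:** the highest readings I saw were about 28 N when the fingertips found the worktop and about 27 N while swinging the door. I read the force only at the end of each move, so brief peaks in between would not show.
- **Disagreements:** one early estimate of the handle's position was about 12 mm off because the arm was still settling, so I re-measured before gripping. The cabinet's angle came out at 3.8° from one measurement and 4.1° from another, so I used 4°.

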